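# Shut the bit case and close its drawer

## Task

The bit case stands open in the pulled-out drawer of the low bench unit. With the fingertips, push the case's lid over and down until it is shut, and only then push the drawer fully home. Do not pick up the case, and leave the other things on the bench where they are.

Things in the scene. Friction and masses are not known exactly. Their poses are not given: they have to be found in the camera images.
- unit: fixed low one-drawer bench unit, grey, 160 (x) x 224 (y) x 80 mm high (10 mm feet included). Origin: centre of its underside, on the bench. Its +x axis points to its back and is the way the drawer slides in; the drawer comes out towards -x (it stands turned, so that the drawer comes out roughly to the robot's left). The open front edge of the housing is at x = -80 mm.
- drawer (a joint): how far the drawer has been pushed in: 0 = fully out (as it stands at the start), 0.135 m = fully shut. Slides stiffly (about 1.5 N) and stays where it is left
- drawer_front (a point): centre of the outer face of the drawer's blue front panel (220 mm wide, 12 mm thick, spanning 16 to 76 mm above the bench); lies 46 mm above the bench; axes as the unit's. The tray behind the panel has its floor 24 mm above the bench and 26 mm side walls reaching 50 mm above the bench
- bit_case: dark grey precision-bit case standing loose in the drawer tray, about 105 (x) x 165 (y) x 37 mm when shut, 0.24 kg. Origin: centre of its underside. Axes roughly as the unit's (turned up to 0.05 rad): the hinge of its lid runs along the case's y, at x = +50 mm, z = 23 mm
- bit_case_lid (a joint): opening angle of the case's lid: 0 = shut, about 1.6 = standing upright (as at the start), at most 2.0 (leaning back towards the unit's back). It turns about the case's +y axis through the hinge line. Damped, with a little friction: standing lids stay up, and below about 0.7 rad it slowly sinks by itself, so it has to be followed down
- lid_edge (a point): middle of the lid's free edge, on its outer (upper) face, moving with the lid; 98 mm from the hinge line along the lid and 14 mm above it when shut. The lid is 165 mm wide and a 13 mm deep shell
- phone_cracked: bystander, to be left alone: dark phone with a cracked screen, 146x82x8 mm; origin at the centre of its underside, on the bench or on the blue mat
- paste_tin: bystander, to be left alone: small round white tin with a red top, 47 mm across, 20 mm tall; origin at the centre of its underside, on the bench or on the blue mat
- driver_green: bystander, to be left alone: green screwdriver, 122x12x10 mm; origin at the centre of its underside, on the bench or on the blue mat
- driver_violet: bystander, to be left alone: violet screwdriver, 122x12x10 mm; origin at the centre of its underside, on the bench or on the blue mat
- tweezers_b: bystander, to be left alone: steel tweezers, 128x12x7 mm; origin at the centre of its underside, on the bench or on the blue mat
- driver_gold: bystander, to be left alone: gold-yellow screwdriver, 122x12x10 mm; origin at the centre of its underside, on the bench or on the blue mat
- flux_syringe: bystander, to be left alone: orange syringe, 118x22x15 mm; origin at the centre of its underside, on the bench or on the blue mat
- solder_spool: bystander, to be left alone: spool of solder wire with blue flanges, 55 mm across, 44 mm tall; origin at the centre of its underside, on the bench or on the blue mat

How it is judged (in metres and radians):
On the way, in this order (a step that is already met when the one before it is completed fails the run):
1. the lid is shut while the drawer is still out (value of joint bit_case_lid below 0.06 rad and value of joint drawer below 0.04 m), for 0.2 s.
2. the drawer is pushed home (value of joint drawer above 0.132 m), for 0.2 s.
At the end, for the whole second after the job is handed in: The drawer is home within 3 mm and at rest, with the case standing flat in its tray, lid shut (within 0.06 rad) (value of joint bit_case_lid below 0.06 rad and value of joint drawer above 0.132 m and velocity of joint drawer between -0.01 and 0.01 m/s and linear speed of bit_case below 0.02 m/s and z of bit_case in the frame of unit between 0.018 and 0.032 m and angle between bit_case's own z axis and vertical below 0.1 rad); the robot touches nothing.
It fails at once if the drawer was pushed in while the lid still stood open (value of joint drawer above 0.05 m and value of joint bit_case_lid above 0.15 rad).
It fails at once if the case was lifted or tipped (z of bit_case in the frame of unit above 0.045 m or angle between bit_case's own z axis and vertical above 0.3 rad).
It fails at once if one of the other things on the bench was moved (more than 2 cm) or lifted (distance of any of phone_cracked, paste_tin, driver_green, driver_violet, tweezers_b, driver_gold, flux_syringe, solder_spool from where it was at the start of the episode above 0.02 m).
It also fails if it takes over 45 s, if anything falls off the work surface, if the arm or the gripper's body presses on something with over 40 N, if the wrist force passes 120 N, or if a joint passes its speed limit or range.

## Robot

A 6-joint arm with a two-finger parallel gripper is mounted at the origin on a cart in front of the work surface, level with it; the furniture and walls round the work are solid. World frame = base frame: x ahead of the robot, y to its left, z up, the work surface at z = 0. Lengths are in mm, angles in degrees, forces in N, time in s.
With the tool pointing down it reaches from about 250 to 725 mm from the base axis. Payload 4 kg.
Tool frame: the origin (TCP) lies on the centre line of the jaws, within the pads' length; the fingertips stand 19 mm ahead of it and the grasp point (between the pads) is the TCP; z points along the fingers, y is the line along which they close (so a half turn about z gives the same grasp; the last joint's range is limited). The gripper opens to 85 mm and grips with 20 to 120 N. Pads are 22 mm wide; open, the fingers measure 114 mm over their backs; the gripper's body (76 mm by 85 mm) begins 54 mm behind the grasp point. The pads swing forward as they close: fully open they stand 13 mm farther back than shut.
Start: joints at [76.375, 13.785, 0.286, 76.501, 0, 90], TCP at [117.781, 485.929, 250.306] pointing down, gripper open.
Joint ranges: [-155.79, 155.79], [-60.16, 107.12], [-62.33, 73.08], [-114, 123.19], [-81.49, 82.49], [-180, 180]. Speed limits (degrees/s): [159.86, 159.86, 180, 180, 180, 180].

## Interface

Orientations are given as a 3x3 rotation matrix whose columns are the frame's x, y, z axes.
In Python, from rig import get_obs, eyes, ticket gives the robot as it stands.
- The arm moves only by the tool servo_tool, never from a script. Its argument "increments" is a list that holds one entry, the list of rows, each a list of 7 numbers: the turn, a rotation vector about the tool's x, y, z in rad, then the shift along the tool's x, y, z in mm, then the gripper command: -1 is shut, 1 is fully open, values between are in proportion. A call has 1 to 12 rows; each row shifts and turns the commanded pose from where the row before left it, along the tool's axes as they then stand; what a row does not reach is not made up. A row lasts 1/8 s, in which the tool goes at most 62.5 mm and 10.7 degrees, less where a joint would pass 70% of its speed; a pose out of reach is approached as far as the arm can. A call with a gripper value outside its range is refused whole. The fingers move at their own pace and stop on an object; "grip_force" is the grip in N (left out, the last holds). Time passes only in rows, so rows that do not move let the fingers close. It gives the time, the measured TCP pose, the force, the opening and the grip force at its end, in the units of the state.
- get_obs(): the state, without advancing time (a new reading comes with each control period).
- eyes.camera(name): name is "scene" or "top" or "wrist"; returns a dict with "img" (480x640x3 uint8, blue, green, red), "vertical_fov" (degrees; the focal length in pixels is half the picture's height over the tangent of half this angle, whatever the lens; pixels are square), "cx", "cy" (the principal point, pixels), "view" (4x4, takes a point from world to camera coordinates). Camera axes: x right, y down, z forward; pixel columns grow to the right and rows downward; lengths in mm; the calibration is good to about 2 mm. The wrist camera is an equidistant fisheye: a pixel r from the principal point sees the ray r / f radians off the axis. A picture is of the moment at which its call begins. There is no depth.
- ticket.close_job(): hands the job in; it is judged then, once.
The state is a dict: "t": time; "q": joint angles; "qd": joint speeds; "joint_torque": joint torques, N m; "tool_pos": TCP position; "orientation": TCP orientation; "contact_force": force on the tool from outside, world axes, zero at the start; "moment": the same for the moment, N m; "width": finger opening in mm; "grip_force": force on a finger pad.
Only numpy, scipy, OpenCV 4.12 (cv2) and the standard library are available. Lean on these libraries where they do the work, as an engineer would, in place of code of your own. Each camera call takes 0.05 s, during which the arm holds its last target. There are 200 camera calls.

## Working session

There is one attempt and no reset: what is moved stays moved. The work goes in short steps, Python scripts to look and compute and a tool call to move; the robot and the scene stay as the last step left them, time stands still between calls to the robot, and variables do not carry over. Pictures are saved under pics/ and viewed, at most 10 in all, crops included, and the job is handed in when it is done.

Besides the shell and the picture viewer there is one more tool, called after "Emit:" as name(argument=value, ...) on one line, values as JSON. servo_tool: Moves the arm, as the interface text tells. Its arguments: {"type":"object","properties":{"increments":{"type":"array","items":{"type":"array","items":{"type":"array","items":{"type":"number"}}}},"grip_force":{"type":"number"}},"required":["increments"]}

```bash
mkdir -p pics; ls; cat > h.py <<'E'
import numpy as np, cv2
from rig import get_obs, eyes, ticket
def cam(n):
    c=eyes.camera(n); c['f']=c['img'].shape[0]/2/np.tan(np.radians(c['vertical_fov']/2)); return c
def onplane(c,u,v,z):
    d=np.array([(u-c['cx'])/c['f'],(v-c['cy'])/c['f'],1.]); R=c['view'][:3,:3]; t=c['view'][:3,3]
    o=-R.T@t; d=R.T@d; return o+d*(z-o[2])/d[2]
def proj(c,p):
    q=c['view'][:3,:3]@np.array(p,float)+c['view'][:3,3]; return c['f']*q[:2]/q[2]+[c['cx'],c['cy']]
E
python3 - <<'E'
from h import *
for n in ('top','scene'):
    c=cam(n); cv2.imwrite(f'pics/{n}0.png',c['img']); R=c['view'][:3,:3]; print(n,c['f'],c['cx'],c['cy'],(-R.T@c['view'][:3,3]).round(),R[2].round(2))
print(get_obs())
E
```

```text
pics
top 468.2736085393996 320.1859682062819 237.79279666519548 [ 311.    0. 1514.] [ 0.13  0.01 -0.99]
scene 449.98638304931853 326.2344136185131 233.6959998451067 [-364. -583. 1309.] [ 0.54  0.35 -0.76]
{'t': 0.1, 'q': array([ 7.63769433e+01,  1.38280476e+01,  2.20525022e-01,  7.65004279e+01,
       -7.13090137e-04,  9.00001700e+01]), 'qd': array([-0.02012944, -0.06719247,  0.14564119,  0.0121449 ,  0.04643225,
       -0.02403472]), 'joint_torque': array([-2.76560431e-04, -3.73137045e+01,  2.53010076e+01,  1.08621755e-02,
       -6.28159728e-05, -2.81337535e-06]), 'tool_pos': array([117.64555102, 485.4185856 , 249.49443764]), 'orientation': array([[-9.71865604e-01,  2.35535691e-01, -4.31670212e-04],
       [ 2.35536086e-01,  9.71863874e-01, -1.83401514e-03],
       [-1.24513380e-05, -1.88409014e-03, -9.99998225e-01]]), 'contact_force': array([ 0.07728148, -0.23930397,  0.13292544]), 'moment': array([ 0.03378293,  0.02200481, -0.03688073]), 'grip_force': 0.0, 'width': 85.55470818097066}
```

View pics/top0.png

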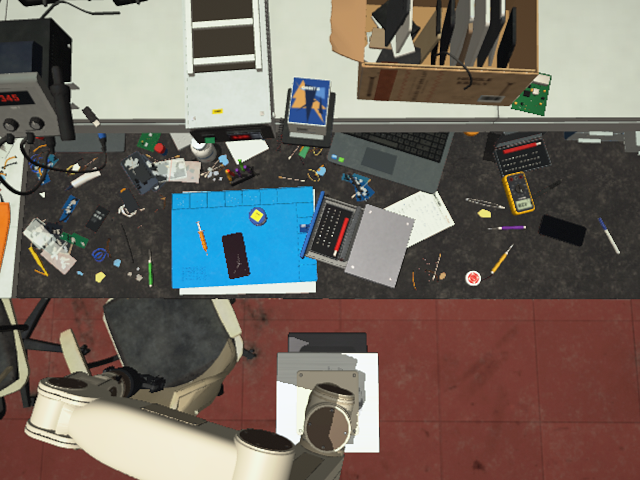

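View pics/scene0.png

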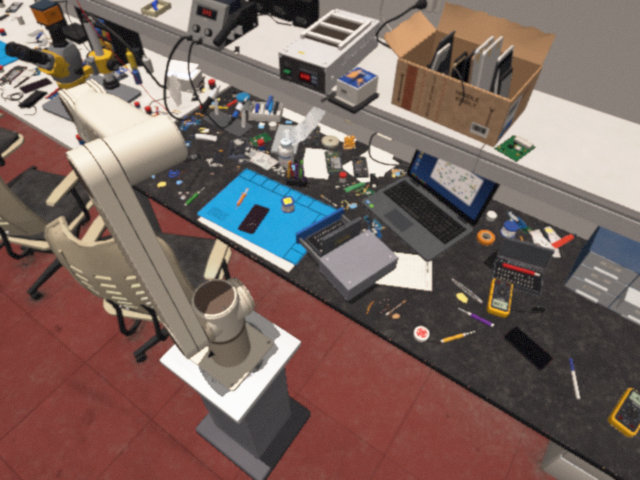

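The top view shows the drawer's blue front near (318,228), the case inside it and the grey housing near (382,245). The phone, syringe and spool are on the mat to the left. I'll enlarge the drawer area.

```bash
python3 - <<'E'
from h import *
a=cv2.imread('pics/top0.png')[180:300,290:430]; b=cv2.imread('pics/scene0.png')[190:310,280:420]
cv2.imwrite('pics/crop.png',np.hstack([cv2.resize(x,None,fx=2.85,fy=2.85,interpolation=cv2.INTER_CUBIC) for x in (a,b)]))
c=cam('top'); hsv=cv2.cvtColor(c['img'],cv2.COLOR_BGR2HSV)
# unit top: light grey region
m=((hsv[...,1]<40)&(hsv[...,2]>110)).astype('uint8')*255; m[:190]=0;m[295:]=0;m[:,:330]=0;m[:,425:]=0
cs=max(cv2.findContours(m,0,2)[0],key=cv2.contourArea); r=cv2.minAreaRect(cs); print(r,cv2.contourArea(cs))
for p in cv2.boxPoints(r): print(p.round(1),onplane(c,*p,80).round(1))
print(hsv[225:232,300:345:3].tolist()[0])
m=((abs(hsv[...,0].astype(int)-112)<10)&(hsv[...,1]>90)&(hsv[...,2]<190)).astype('uint8')*255
m[:185]=0;m[270:]=0;m[:,:300]=0;m[:,335:]=0
cs=max(cv2.findContours(m,0,2)[0],key=cv2.contourArea); r=cv2.minAreaRect(cs); print(r)
for p in cv2.boxPoints(r): print(p.round(1),onplane(c,*p,76).round(1))
E
```

```text
((386.5428161621094, 233.300537109375), (69.9367446899414, 109.49607849121094), 31.293041229248047) 4735.0
[328.2 261.9] [428.1  -4.5  80. ]
[385.1 168.4] [ 723.2 -183.9   80. ]
[444.9 204.7] [ 606.3 -367.3   80. ]
[388.  298.2] [ 317.7 -185.5   80. ]
[[109, 143, 144], [97, 11, 204], [108, 202, 125], [108, 172, 150], [107, 180, 181], [70, 11, 71], [30, 12, 103], [150, 7, 35], [17, 35, 66], [60, 7, 37], [30, 7, 36], [30, 7, 36], [18, 26, 49], [0, 7, 38], [1, 186, 119]]
((307.70001220703125, 222.39999389648438), (13.597793579101562, 69.88632202148438), 18.434947967529297)
[290.2 253.4] [454.9 112.9  76. ]
[312.3 187.1] [664.3  45.3  76. ]
[325.2 191.4] [650.4   4.7  76. ]
[303.1 257.7] [441.5  73.   76. ]
```

View pics/crop.png

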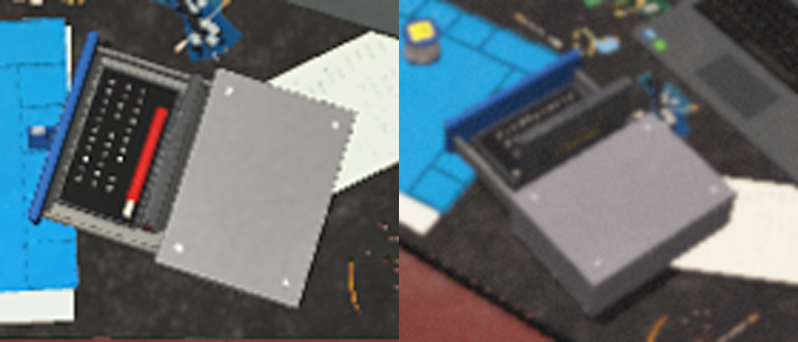

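The crop shows the housing-top corners at about (218,68), (355,112), (298,306) and (157,262). The panel's top outer edge runs from (93,32) to (30,218). The lid stands upright as a dark band just in front of the housing.

```bash
python3 - <<'E'
from h import *
c=cam('top'); s=cam('scene'); P=lambda u,v,z:onplane(c,u/2.85+290,v/2.85+180,z)
U=np.array([P(*p,80) for p in((218,68),(355,112),(298,306),(157,262))]); print(U.round(0))
print('sides',[np.linalg.norm(U[i]-U[(i+1)%4]).round() for i in range(4)])
ex=(U[1]-U[0])+(U[2]-U[3]); a1=np.degrees(np.arctan2(ex[1],ex[0])); ey=(U[0]-U[3])+(U[1]-U[2]); a2=np.degrees(np.arctan2(ey[1],ey[0])); print(a1,a2-90)
F=np.array([P(93,32,76),P(30,218,76)]);print('front',F.round(0),np.linalg.norm(F[0]-F[1]))
g=F[0]-F[1];print(np.degrees(np.arctan2(g[1],g[0]))-90)
a=np.radians(a2-90); X=np.array([np.cos(a),np.sin(a),0]);Y=np.array([-np.sin(a),np.cos(a),0])
C=U.mean(0);print('centre',C.round(),'X',X.round(3)); 
for p in F: print('front in unit',((p-C)@X).round(1),((p-C)@Y).round(1))
# lid: in unit coordinates, predicted projections for hinge guess
# lid edge pts in scene crop: free edge far (632,80) near (520,158)?; try heights
for z in (130,140,145,150,155):
    for q in ((632,80),(522,150)):
        w=onplane(s,(q[0])%399/2.85+280,q[1]/2.85+190,z); print(z,((w-C)@X).round(),((w-C)@Y).round())
E
```

```text
[[ 609. -124.   80.]
 [ 560. -272.   80.]
 [ 351. -206.   80.]
 [ 397.  -56.   80.]]
sides [np.float64(156.0), np.float64(220.0), np.float64(157.0), np.float64(223.0)]
-107.83343265985162 -107.62963276252955
front [[651.  13.  76.]
 [445.  81.  76.]] 216.69780882024918
-108.332321432056
centre [ 479. -165.   80.] X [-0.303 -0.953  0.   ]
front in unit -220.9 109.8
front in unit -223.6 -106.9
130 -102.0 99.0
130 -95.0 -79.0
140 -95.0 92.0
140 -89.0 -84.0
145 -92.0 89.0
145 -86.0 -87.0
150 -89.0 86.0
150 -83.0 -89.0
155 -86.0 82.0
155 -79.0 -92.0
```

Emit:
servo_tool(increments=[[[0,0,0.072,-45,-38,0,-1],[0,0,0,-45,-38,0,-1],[0,0,0,-45,-38,0,-1],[0,0,0,-45,-38,0,-1],[0,0,0,-45,-38,0,-1],[0,0,0,-45,-38,0,-1],[0,0,0,-45,-38,0,-1],[0,0,0,-45,-38,0,-1],[0,0,0,-45,-38,0,-1],[0,0,0,-45,-38,0,-1],[0,0,0,-45,-38,0,-1],[0,0,0,-45,-38,0,-1]]])

```text
t: 1.75
tool_pos: [497.3, -112.5, 250.3]
orientation: [[-0.952, 0.305, 0.0], [0.305, 0.952, 0.0], [-0.0, 0.0, -1.0]]
contact_force: [0.4, 1.3, 0.6]
width: -0.0
grip_force: 0.0
```

```bash
cat >> h.py <<'E'
C=np.array([479,-165,0.]); a=np.radians(-107.8); X=np.array([np.cos(a),np.sin(a),0]);Y=np.array([-np.sin(a),np.cos(a),0])
def st():
    o=get_obs(); p=o['tool_pos']; R=o['orientation']
    print('t',o['t'],'unit x,y',((p-C)@X).round(1),((p-C)@Y).round(1),'z',p[2].round(1),'yaw err',np.degrees(np.arctan2(R[:,1]@Y,-R[:,1]@X)).round(2),'tilt',R[:,2].round(3),'F',(o['contact_force']@X).round(1),o['contact_force'][2].round(1),'w',o['width'].round(1))
E
python3 - <<'E'
from h import *
st(); c=cam('wrist'); cv2.imwrite('pics/w1.png',c['img'])
s=cam('scene')['img']; cv2.imwrite('pics/s1.png',np.hstack([cv2.resize(s[130:330,260:430],None,fx=2.3,fy=2.3),cv2.resize(c['img'],None,fx=.64,fy=.9583)[:460]])[:, :800])
E
```

```text
Traceback (most recent call last):
  File "h.py", line 13, in st
    print('t',o['t'],'unit x,y',((p-C)@X).round(1),((p-C)@Y).round(1),'z',p[2].round(1),'yaw err',np.degrees(np.arctan2(R[:,1]@Y,-R[:,1]@X)).round(2),'tilt',R[:,2].round(3),'F',(o['contact_force']@X).round(1),o['contact_force'][2].round(1),'w',o['width'].round(1))
                                                                                                                                                                                                                                                    ^^^^^^^^^^^^^^^^
AttributeError: 'float' object has no attribute 'round'
```

```bash
sed -i "s/o\['width'\].round(1)/round(o['width'],1)/" h.py
python3 - <<'E'
from h import *
st(); c=cam('wrist')
s=cam('scene')['img']; cv2.imwrite('pics/s1.png',np.hstack([cv2.resize(s[130:330,260:430],(391,460)),cv2.resize(c['img'],(409,307))[:460] if 0 else cv2.copyMakeBorder(cv2.resize(c['img'],(409,307)),0,153,0,0,0)]))
E
```

```text
t 1.75 unit x,y -55.6 1.4 z 250.3 yaw err -0.02 tilt [ 0.  0. -1.] F -1.4 0.6 w -0.0
```

View pics/s1.png

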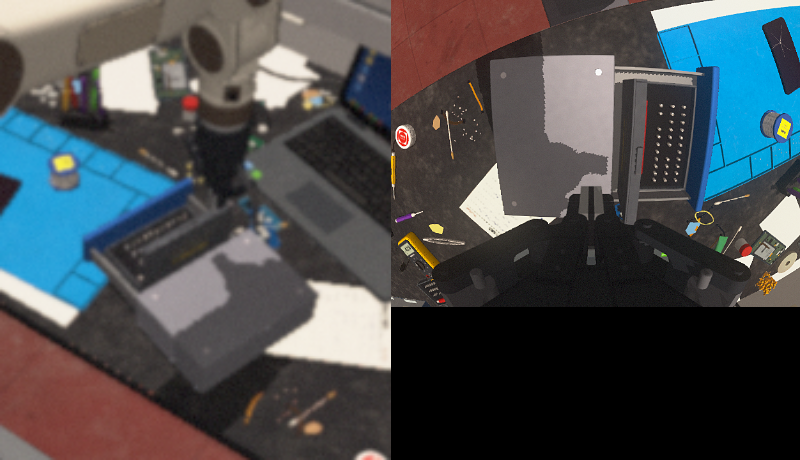

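Fingertips (592,190 in the right pane) are above the housing behind the lid's back face (625), so I'll go down behind it and start pushing.

Emit:
servo_tool(increments=[[[0,0,0,0,0,40,-1],[0,0,0,0,0,40,-1],[0,0,0,0,0,39,-1],[0,0,0,0,5,0,-1],[0,0,0,0,5,0,-1],[0,0,0,0,5,0,-1],[0,0,0,0,5,0,-1],[0,0,0,0,5,-1,-1],[0,0,0,0,5,-1,-1],[0,0,0,0,5,-2,-1],[0,0,0,0,5,-2,-1]]])

```text
t: 3.22
tool_pos: [508.7, -72.2, 137.3]
orientation: [[-0.952, 0.305, -0.0], [0.305, 0.952, 0.0], [0.0, -0.0, -1.0]]
contact_force: [-0.5, -0.2, -0.1]
width: 0.1
grip_force: 0.2
```

```bash
python3 - <<'E'
from h import *
st(); c=cam('wrist')
s=cam('scene')['img']; cv2.imwrite('pics/s2.png',np.hstack([cv2.resize(s[130:330,260:430],(391,460)),cv2.copyMakeBorder(cv2.resize(c['img'],(409,307)),0,153,0,0,0)]))
E
```

```text
t 3.225 unit x,y -97.4 -0.1 z 137.3 yaw err -0.04 tilt [-0.  0. -1.] F 0.4 -0.1 w 0.1
```

View pics/s2.png

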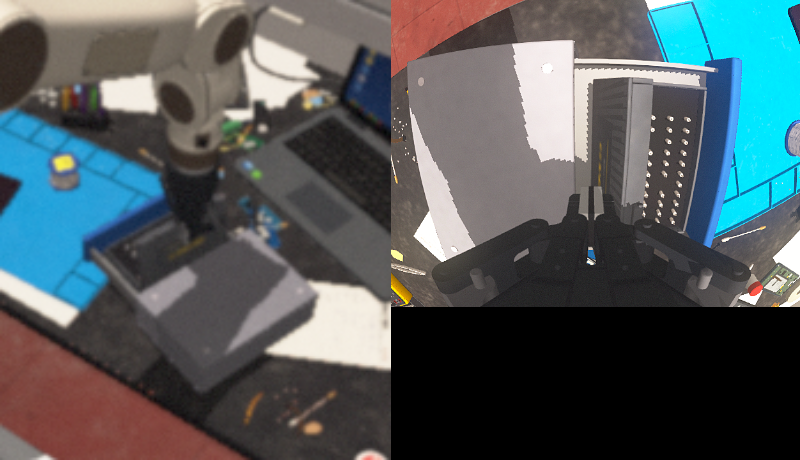

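The lid (about 590–650 px in the right pane) now leans forward in front of the fingers, so it is moving. I'll continue along the arc.

Emit:
servo_tool(increments=[[[0,0,0,0,5,0,-1],[0,0,0,0,5,0,-1],[0,0,0,0,5,0,-1],[0,0,0,0,4,0,-1],[0,0,0,0,4,1,-1],[0,0,0,0,4,1.5,-1],[0,0,0,0,4,2,-1],[0,0,0,0,3,1.5,-1],[0,0,0,0,3,2,-1],[0,0,0,0,3,2,-1]]])

```text
t: 4.58
tool_pos: [521.0, -34.3, 127.2]
orientation: [[-0.952, 0.305, 0.0], [0.305, 0.952, -0.0], [-0.0, 0.0, -1.0]]
contact_force: [-0.8, 0.4, 1.0]
width: 0.0
grip_force: 0.2
```

```bash
python3 - <<'E'
from h import *
st(); c=cam('wrist')
s=cam('scene')['img']; cv2.imwrite('pics/s3.png',np.hstack([cv2.resize(s[130:330,260:430],(391,460)),cv2.copyMakeBorder(cv2.resize(c['img'],(409,307)),0,153,0,0,0)]))
E
```

```text
t 4.575 unit x,y -137.3 0.1 z 127.2 yaw err -0.04 tilt [ 0. -0. -1.] F -0.2 1.0 w 0.0
```

View pics/s3.png

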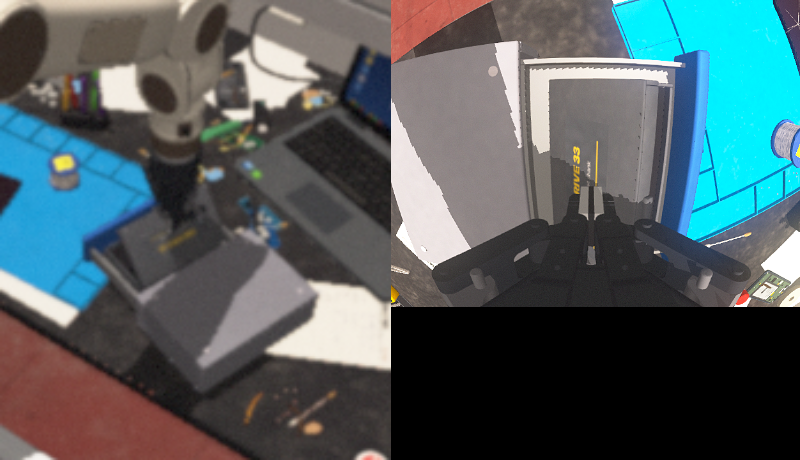

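The lid is now about 40° open and its printed top follows the fingers. I'll follow it down.

Emit:
servo_tool(increments=[[[0,0,0,0,4,3,-1],[0,0,0,0,4,3,-1],[0,0,0,0,4,3,-1],[0,0,0,0,4,3.5,-1],[0,0,0,0,4,3.5,-1],[0,0,0,0,3,4,-1],[0,0,0,0,3,4,-1],[0,0,0,0,3,4,-1],[0,0,0,0,2,4,-1],[0,0,0,0,1,4,-1],[0,0,0,0,1,4,-1],[0,0,0,0,0,3,-1]]])

```text
t: 6.18
tool_pos: [531.0, -3.0, 84.0]
orientation: [[-0.952, 0.305, -0.0], [0.305, 0.952, 0.0], [0.0, -0.0, -1.0]]
contact_force: [-0.6, 0.6, -0.6]
width: -0.2
grip_force: 0.1
```

Emit:
servo_tool(increments=[[[0,0,0,0,0,1.5,-1],[0,0,0,0,0,1.5,-1],[0,0,0,0,0,0,-1]]])

```text
t: 6.55
tool_pos: [530.9, -3.0, 81.2]
orientation: [[-0.952, 0.305, -0.0], [0.305, 0.952, -0.0], [0.0, -0.0, -1.0]]
contact_force: [-0.2, 0.6, -0.2]
width: 0.0
grip_force: 0.0
```

```bash
python3 - <<'E'
from h import *
st(); c=cam('wrist')
s=cam('scene')['img']; cv2.imwrite('pics/s4.png',np.hstack([cv2.resize(s[130:330,260:430],(391,460)),cv2.copyMakeBorder(cv2.resize(c['img'],(409,307)),0,153,0,0,0)]))
E
```

```text
t 6.55 unit x,y -170.1 -0.1 z 81.2 yaw err -0.04 tilt [-0. -0. -1.] F -0.6 -0.2 w 0.0
```

View pics/s4.png

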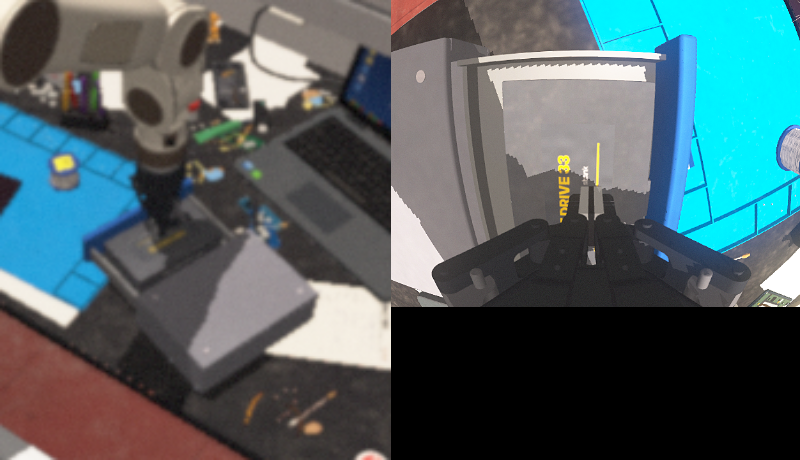

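The lid lies nearly flat inside the drawer and there is no contact force yet. I'll press down gently until it registers.

Emit:
servo_tool(increments=[[[0,0,0,0,0,1,-1],[0,0,0,0,0,1,-1],[0,0,0,0,0,0,-1]]])

```text
t: 7.02
tool_pos: [531.1, -3.0, 79.5]
orientation: [[-0.952, 0.305, 0.0], [0.305, 0.952, -0.0], [-0.0, 0.0, -1.0]]
contact_force: [-0.6, 0.8, 1.1]
width: 0.4
grip_force: 0.8
```

Emit:
servo_tool(increments=[[[0,0,0,0,0,1,-1],[0,0,0,0,0,0,-1]]])

```text
t: 7.28
tool_pos: [531.1, -3.0, 79.4]
orientation: [[-0.952, 0.305, 0.001], [0.305, 0.952, -0.0], [-0.001, 0.0, -1.0]]
contact_force: [-1.8, -0.3, 7.4]
width: 0.1
grip_force: 3.8
```

Emit:
servo_tool(increments=[[[0,0,0,0,0,1,-1],[0,0,0,0,0,0,-1]]])

```text
t: 7.52
tool_pos: [531.2, -3.0, 79.3]
orientation: [[-0.952, 0.305, 0.001], [0.305, 0.952, -0.0], [-0.001, 0.0, -1.0]]
contact_force: [-5.0, -0.1, 13.5]
width: -0.3
grip_force: 6.6
```

It stopped hard with the fingertips at about 60 mm, the height of a shut lid, with 13 N of force. Next I'll lift, go round to the drawer front and take a check picture.

Emit:
servo_tool(increments=[[[0,0,0,0,0,-10,-1],[0,0,0,0,0,-25,-1],[0,0,0,0,0,-25,-1],[0,0,0,0,30,-3,-1],[0,0,0,0,32,0,-1],[0,0,0,0,30,0,-1],[0,0,0,0,0,0,-1]]])

```text
t: 8.4
tool_pos: [559.6, 86.4, 140.2]
orientation: [[-0.953, 0.302, 0.001], [0.302, 0.953, 0.0], [-0.0, 0.0, -1.0]]
contact_force: [0.6, -0.3, -0.1]
width: -0.6
grip_force: 0.0
```

```bash
python3 - <<'E'
from h import *
st(); c=cam('wrist')
s=cam('scene')['img']; cv2.imwrite('pics/s5.png',np.hstack([cv2.resize(s[130:330,260:430],(391,460)),cv2.copyMakeBorder(cv2.resize(c['img'],(409,307)),0,153,0,0,0)]))
E
```

```text
t 8.4 unit x,y -264.0 -0.1 z 140.2 yaw err -0.23 tilt [ 0.001  0.    -1.   ] F 0.1 -0.1 w -0.6
```

View pics/s5.png

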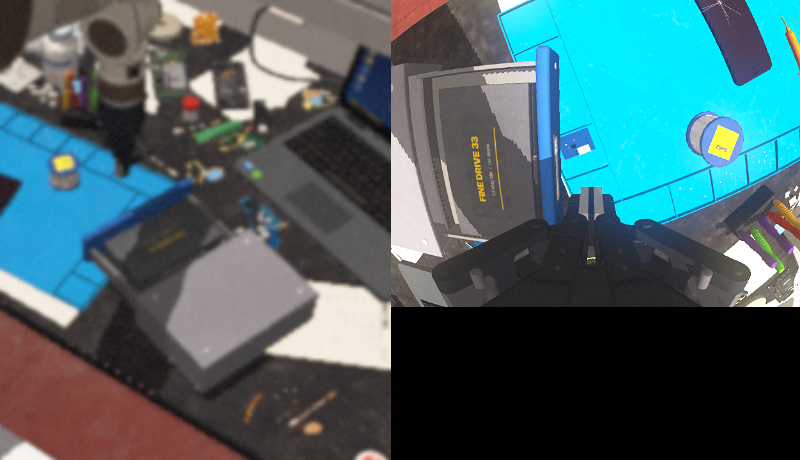

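The lid is shut with its print flat, the drawer is still out, and the fingertips (592,190) are clear in front of the panel. I'll go down and push.

Emit:
servo_tool(increments=[[[0,0,0,0,0,40,-1],[0,0,0,0,0,46,-1],[0,0,0,0,0,0,-1],[0,0,0,0,-8,0,-1],[0,0,0,0,-6,0,-1],[0,0,0,0,-5,0,-1],[0,0,0,0,-5,0,-1],[0,0,0,0,-6,0,-1],[0,0,0,0,-8,0,-1]]])

```text
t: 9.62
tool_pos: [548.5, 48.6, 55.7]
orientation: [[-0.953, 0.304, 0.003], [0.304, 0.953, 0.001], [-0.002, 0.002, -1.0]]
contact_force: [0.2, 2.1, 7.6]
width: 0.3
grip_force: 3.3
```

Emit:
servo_tool(increments=[[[0,0,0,0,-9,0,-1],[0,0,0,0,-9,0,-1],[0,0,0,0,-9,0,-1],[0,0,0,0,-9,0,-1],[0,0,0,0,-9,0,-1],[0,0,0,0,-9,0,-1],[0,0,0,0,-9,0,-1],[0,0,0,0,-9,0,-1],[0,0,0,0,-9,0,-1],[0,0,0,0,-9,0,-1],[0,0,0,0,-8,0,-1],[0,0,0,0,-6,0,-1]]])

```text
t: 11.12
tool_pos: [516.0, -50.8, 55.6]
orientation: [[-0.952, 0.305, 0.001], [0.305, 0.952, 0.0], [-0.001, 0.001, -1.0]]
contact_force: [-1.0, 2.2, 8.6]
width: -0.1
grip_force: 4.0
```

```bash
python3 -c "
from h import *
st()"
```

```text
t 11.125 unit x,y -120.0 0.3 z 55.6 yaw err -0.05 tilt [ 0.001  0.    -1.   ] F -1.8 8.6 w -0.1
```

There is a vertical load of about 8 N, probably the fingertips resting on the panel's pull. I'll ease up a little and finish the push.

Emit:
servo_tool(increments=[[[0,0,0,0,0,-2,-1],[0,0,0,0,-4,0,-1],[0,0,0,0,-4,0,-1],[0,0,0,0,-3,0,-1],[0,0,0,0,0,0,-1]]])

```text
t: 11.75
tool_pos: [513.0, -59.5, 56.6]
orientation: [[-0.953, 0.304, 0.001], [0.304, 0.953, 0.004], [-0.0, 0.004, -1.0]]
contact_force: [1.3, 7.3, 5.2]
width: -0.2
grip_force: 3.4
```

```bash
python3 - <<'E'
from h import *
st(); c=cam('wrist')
s=cam('scene')['img']; cv2.imwrite('pics/s6.png',np.hstack([cv2.resize(s[130:330,260:430],(391,460)),cv2.copyMakeBorder(cv2.resize(c['img'],(409,307)),0,153,0,0,0)]))
E
```

```text
t 11.75 unit x,y -110.8 0.1 z 56.6 yaw err -0.12 tilt [ 0.001  0.004 -1.   ] F -7.4 5.2 w -0.2
```

View pics/s6.png

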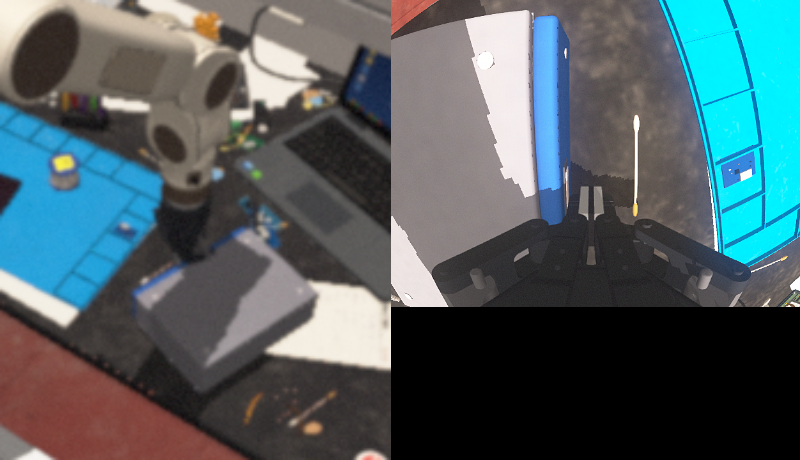

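The panel's blue strip (550 px) is now against the housing edge (530 px) and the force is rising. I'll press a little more to confirm it has reached the stop.

Emit:
servo_tool(increments=[[[0,0,0,0,-2,-1,-1],[0,0,0,0,-1,0,-1],[0,0,0,0,0,0,-1]]])

```text
t: 12.22
tool_pos: [512.8, -60.5, 57.4]
orientation: [[-0.953, 0.302, 0.003], [0.302, 0.953, 0.008], [-0.0, 0.008, -1.0]]
contact_force: [2.9, 12.0, 1.3]
width: -0.4
grip_force: 7.4
```

Emit:
servo_tool(increments=[[[0,0,0,0,-1,0,-1],[0,0,0,0,0,0,-1],[0,0,0,0,0,0,-1]]])

```text
t: 12.6
tool_pos: [512.7, -60.5, 57.4]
orientation: [[-0.954, 0.301, 0.003], [0.301, 0.953, 0.009], [-0.0, 0.01, -1.0]]
contact_force: [3.0, 14.3, 1.3]
width: 0.3
grip_force: 8.8
```

It doesn't move further as the force climbs to 14 N, so it is at the stop. I'll relax the push and lift straight up, in case the fingers sit behind a pull.

Emit:
servo_tool(increments=[[[0,0,0,0,2,0,-1],[0,0,0,0,1.5,-2,-1],[0,0,0,0,0,-10,-1],[0,0,0,0,0,-20,-1],[0,0,0,0,0,-40,-1],[0,0,0,0,20,-40,-1],[0,0,0,0,30,0,-1],[0,0,0,0,30,0,-1],[0,0,0,0,0,0,-1]]])

```text
t: 13.72
tool_pos: [536.7, 15.4, 169.1]
orientation: [[-0.953, 0.303, -0.0], [0.303, 0.953, -0.001], [0.0, -0.001, -1.0]]
contact_force: [-0.1, -0.5, 0.7]
width: -0.1
grip_force: 0.0
```

```bash
python3 - <<'E'
from h import *
st(); c=cam('wrist'); t=cam('top')['img']
cv2.imwrite('pics/s7.png',np.hstack([cv2.resize(t[170:310,300:430],(391,421)),cv2.copyMakeBorder(cv2.resize(c['img'],(409,307)),0,114,0,0,0)]))
E
```

```text
t 13.725 unit x,y -189.4 -0.2 z 169.1 yaw err -0.18 tilt [-0.    -0.001 -1.   ] F 0.5 0.7 w -0.1
```

View pics/s7.png

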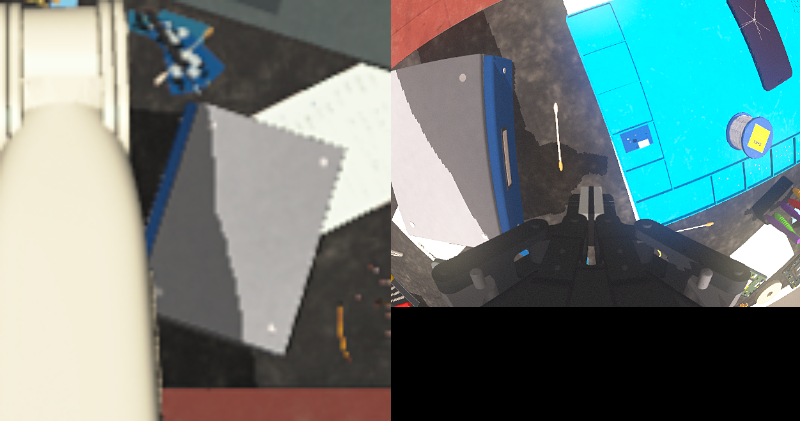

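The blue panel (190 px top view, 490 px wrist view) sits flush against the housing, the arm is clear, and the spool and phone are where they were. I'll hand the job in.

```bash
python3 -c "
from h import *
print(ticket.close_job())"
```

```text
the job is handed in; nothing more can be done
None
```

I shut the case lid with the drawer still out, then pushed the drawer home to its stop and handed the job in at about 14 s; the hand-in returned no verdict.

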